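Set up the square length bar from its case

TASK

Open the lid of the wooden gauge case right up and lift the square bar straight out of its deep well. Stand it upright on the steel plate, setting it down rather than dropping it, with one face flat against the plate's fence, and let go; then shut the lid fully. Leave the round bar in its well and do not disturb the plane or the chisel.

Things in the scene. Friction and masses are not known exactly. Their poses are not given: they have to be found in the camera images.
- case: Solid wooden gauge case, fixed to the bench, 140 (its x) x 270 (its y) x 150 mm high without the lid. Origin: centre of its underside; z up; -x is its front, towards the robot. Two equal square wells 39 x 39 mm are centred at y = +55 and y = -55 mm; their bottoms lie 10 mm above the bench. A bar stands in each (either in either), its top 5 mm below the case's top.
- groove (a point): Centre of the mouth of the finger groove, on the case's axis 150 mm above the bench, axes as the case's. The groove runs along y, 48 mm wide, 246 mm long, 65 mm deep; the wells go 75 mm deeper from its floor. So 60 mm of each bar stands above the groove floor, and fingers can go down the groove on its two sides along y.
- lid (a joint): Lid hinge, rad: 0 shut, grows as it opens, 1.85 at its stop. A stiff hinge: the lid stays where it is left, and a pull of about 4 N at the knob moves it. It may start a little ajar.
- lid_hinge (a point): Point on the lid's hinge line at its middle, on the case's far (+x) top edge, 150.5 mm above the bench; the hinge line runs along this frame's y. The frame turns with the lid. The lid is a wooden board 12 mm thick, 144 x 274 mm, and its underside passes through this point.
- lid_knob (a point): Grip point of the lid's round brass pull knob, which juts 42 mm forward from the middle of the lid's front edge in the plane of the lid: 26 mm in diameter, its axis along the frame's x. With the lid shut this point lies 170 mm in front (-x) of the hinge point, 28 mm in front of the lid's edge, and 6 mm above the hinge point. The frame turns with the lid.
- square_bar: Square aluminium bar, 36 x 36 x 135 mm high, about 0.4 kg, two thin dark lines round it near the top. Origin: centre of its underside; z runs up along it; x and y are square to its faces.
- round_bar: Round aluminium bar, 36 mm in diameter, 135 mm high, in the case's other well. Origin: centre of its underside, z up. Stays where it is.
- plate: Steel setting plate, fixed to the bench, 140 (its x) x 160 (its y) x 20 mm thick, with a fence 12 mm thick along its far (+x) edge that stands 45 mm above the plate's top. Origin: centre of its underside; z up; x points at the fence.
- fence_face (a point): Middle of the foot of the fence's front face, on the plate's top: 58 mm in +x and 20 mm above the plate's origin, axes as the plate's. The fence reaches 80 mm either way along y.
- block_plane: Block plane, 52 x 173 x 50 mm high, lying beside the plate on its right. Origin: centre of its underside.
- chisel: Chisel with wooden handle, 270 mm long, 31 mm high, lying beside the case on its left. Origin: centre of its underside.

How it is judged:
On the way, in this order (a step that is already met when the one before it is completed fails the run):
1. the lid is opened right up (past 1.4 rad) (value of joint lid above 1.4 rad), for 0.2 s.
2. the square bar is lifted clear of the case, upright (z of square_bar in the frame of case above 0.152 m and angle between square_bar's own z axis and vertical below 0.3 rad), for 0.1 s.
3. the square bar stands on the plate, flat against the fence, released (x of square_bar in the frame of plate between 0.0362 and 0.042 m and y of square_bar in the frame of plate between -0.065 and 0.065 m and z of square_bar in the frame of plate between 0.017 and 0.0235 m and angle between square_bar's own z axis and vertical below 0.05 rad and (angle between the x axis of square_bar and the x axis of plate, either way round below 0.08 rad or angle between the x axis of square_bar and the y axis of plate, either way round below 0.08 rad) and contact force between the fingers and square_bar below 0.1 N), for 0.3 s.
At the end, for the whole second after the job is handed in: The square bar stands upright on the plate (tilt under 0.05 rad), a face flat against the fence (gap under 3.5 mm, turned less than 0.08 rad) and within 65 mm of the fence's middle along it, released and at rest; the lid is shut (under 0.05 rad); the round bar stands at the bottom of its well (x of square_bar in the frame of plate between 0.0362 and 0.042 m and y of square_bar in the frame of plate between -0.065 and 0.065 m and z of square_bar in the frame of plate between 0.017 and 0.0235 m and angle between square_bar's own z axis and vertical below 0.05 rad and (angle between the x axis of square_bar and the x axis of plate, either way round below 0.08 rad or angle between the x axis of square_bar and the y axis of plate, either way round below 0.08 rad) and linear speed of square_bar below 0.02 m/s and value of joint lid below 0.05 rad and z of round_bar in the frame of case below 0.016 m and horizontal distance between round_bar and case below 0.062 m); the robot touches nothing.
It fails at once if the square bar is dropped (falls freely more than about 20 mm) (linear speed of square_bar above 0.6 m/s and contact force between the fingers and square_bar below 0.1 N).
It fails at once if the square bar is tipped by more than 0.4 rad (angle between square_bar's own z axis and vertical above 0.4 rad).
It fails at once if the round bar is drawn up out of its well by more than 30 mm (z of round_bar in the frame of case above 0.04 m).
It fails at once if the plane or the chisel is moved by more than 30 mm (distance of any of block_plane, chisel from where it was at the start of the episode above 0.03 m).
It also fails if it takes over 67 s, if anything falls off the work surface, if the arm or the gripper's body presses on something with over 40 N, if the wrist force passes 120 N, or if a joint passes its speed limit or range.

ROBOT

A 6-joint arm with a two-finger parallel gripper is mounted at the origin on a cart in front of the work surface, level with it; the furniture and walls round the work are solid. World frame = base frame: x ahead of the robot, y to its left, z up, the work surface at z = 0. Lengths are in m, angles in rad, forces in N, time in s.
With the tool pointing down it reaches from about 0.35 to 0.975 m from the base axis. Payload 17.4 kg.
Tool frame: the origin (TCP) lies midway between the tips of the shut fingers; the grasp point (between the pads) lies 19 mm behind it; z points along the fingers, y is the line along which they close (so a half turn about z gives the same grasp; the last joint's range is limited). The gripper opens to 85 mm and grips with 20 to 120 N. Pads are 22 mm wide; open, the fingers measure 114 mm over their backs; the gripper's body (76 mm by 85 mm) begins 54 mm behind the grasp point. The pads swing forward as they close: fully open they stand 13 mm farther back than shut.
Start: joints at [1.227, 0.116, 1.442, -0, 1.584, -0.038], TCP at [0.203, 0.644, 0.231] pointing down, gripper open.
Joint ranges: [-2.83, 2.83], [-0.83, 2.19], [0.07, 2.5], [-1.14, 4.28], [0.01, 3], [-2.97, 2.97]. Speed limits (rad/s): [1.89, 1.89, 2.22, 3.14, 3.14, 3.14].

INTERFACE

Orientations are given as [roll, pitch, yaw] about the fixed x, y, z axes, in that order (R = Rz(yaw) Ry(pitch) Rx(roll)).
In Python, from bench import arm gives the robot as it stands.
- The arm moves only by the tool drive_tool, never from a script. Its argument "plan" is a list of rows, each an object of numbers: "rx", "ry", "rz": the turn, a rotation vector about the tool's x, y, z normalised to -1 to 1, where 1 is 180 degrees; "x", "y", "z": the shift along the tool's x, y, z normalised to -1 to 1, where 1 is 0.4 m; "hand": the opening, from 0 (shut) to 1 (fully open). In form: [{"rx": .., "ry": .., "rz": .., "x": .., "y": .., "z": .., "hand": ..}, ...]. A call has 1 to 20 rows; each row is the pose to reach, as a shift and turn from the pose commanded when the call began, along the tool's axes at that moment, turning the shorter way round; what a row does not reach only later rows make up. A row lasts 1/8 s, in which the tool goes at most 62.5 mm and 10.7 degrees, less where a joint would pass 70% of its speed; a pose out of reach is approached as far as the arm can. A call with a number of a shift or a turn outside -1 to 1 is refused whole. A call with a gripper value outside its range is refused whole. The fingers move at their own pace and stop on an object; "newtons" is the grip in N (left out, the last holds). Time passes only in rows, so rows that repeat a pose let the fingers close. It gives the time, the measured TCP pose, the force, the opening and the grip force at its end, in the units of the state.
- arm.observe(): the state, without advancing time (a new reading comes with each control period).
- arm.grab_frame(name): name is "scene" or "top"; returns the picture (420x560x3 uint8, red, green, blue); there is no depth.
- arm.camera_model(name): a dict with "camera_matrix" (3x3 intrinsics, pixels), "D" ([k1, k2, p1, p2, k3] as OpenCV has them; the pictures are not rectified), "xyz" and "orientation" of the camera in the world. Camera axes: x right, y down, z forward; pixel columns grow to the right and rows downward; lengths in m; the calibration is good to about 2 mm. A picture is of the moment at which its call begins. camera_model takes no time and is no camera call.
- arm.sign_off(): hands the job in; it is judged then, once.
The state is a dict: "t": time; "q": joint angles; "qd": joint speeds; "joint_efforts": joint torques, N m; "ee_pos": TCP position; "orientation": TCP orientation; "ft_force": force on the tool from outside, world axes, zero at the start; "ft_torque": the same for the moment, N m; "gripper_width": opening from 0.0 (shut) to 1.0 (fully open); "finger_force": force on a finger pad.
Only numpy, scipy, OpenCV 4.12 (cv2) and the standard library are available. Lean on these libraries where they do the work, as an engineer would, in place of code of your own. Each camera call takes 0.05 s, during which the arm holds its last target. There are 200 camera calls.

## Working session

There is one attempt and no reset: what is moved stays moved. The work goes in short steps, Python scripts to look and compute and a tool call to move; the robot and the scene stay as the last step left them, time stands still between calls to the robot, and variables do not carry over. Pictures are saved under pics/ and viewed, at most 10 in all, crops included, and the job is handed in when it is done.

Besides the shell and the picture viewer there is one more tool, called after "Emit:" in YAML: its name, and indented under it one key for each argument. drive_tool: Moves the arm, as the interface text tells. Scaled input: -1 to 1 covers 0.4 m each way for a shift and 180 degrees each way for a turn. Its arguments: {"type":"object","properties":{"plan":{"type":"array","items":{"type":"object","properties":{"rx":{"type":"number","minimum":-1,"maximum":1},"ry":{"type":"number","minimum":-1,"maximum":1},"rz":{"type":"number","minimum":-1,"maximum":1},"x":{"type":"number","minimum":-1,"maximum":1},"y":{"type":"number","minimum":-1,"maximum":1},"z":{"type":"number","minimum":-1,"maximum":1},"hand":{"type":"number"}}}},"newtons":{"type":"number"}},"required":["plan"]}

```bash
mkdir -p pics; python3 - <<'E'
from bench import arm
import cv2,numpy as np
print(arm.observe())
for n in("scene","top"):
    print(n,arm.camera_model(n))
    cv2.imwrite(f"pics/{n}0.png",arm.grab_frame(n)[:,:,::-1])
E
```

```text
{'t': 0.0, 'q': array([ 1.22717851e+00,  1.16476311e-01,  1.44226542e+00,  3.62858807e-06,
        1.58400460e+00, -3.78009197e-02]), 'qd': array([-0.00164765, -0.00147017, -0.00088718, -0.00082536,  0.00140192,
        0.00165962]), 'joint_efforts': array([ 1.59581712e-03, -7.31998515e+01, -6.32479620e+01, -4.70218527e-05,
        6.39352715e-03, -4.92145955e-05]), 'ee_pos': array([0.20316686, 0.6434966 , 0.2305686 ]), 'orientation': array([-3.14043995e+00, -4.72250962e-05,  2.83577577e+00]), 'ft_force': array([ 0.23316371,  0.2141308 , -0.24545474]), 'ft_torque': array([ 0.03602962,  0.01668452, -0.00310187]), 'finger_force': 0.0, 'gripper_width': 0.9994808679843437}
scene {'camera_matrix': array([[474.03345586,   0.        , 277.31982948],
       [  0.        , 474.03345586, 208.84981969],
       [  0.        ,   0.        ,   1.        ]]), 'D': array([-0.03720249,  0.        ,  0.        ,  0.        ,  0.        ]), 'xyz': array([1.75059847, 0.77244579, 0.77049176]), 'orientation': array([-2.00409134, -0.02310669,  2.07978566])}
top {'camera_matrix': array([[464.40629629,   0.        , 279.52467905],
       [  0.        , 464.40629629, 213.04518928],
       [  0.        ,   0.        ,   1.        ]]), 'D': array([-0.0456071,  0.       ,  0.       ,  0.       ,  0.       ]), 'xyz': array([-0.38314805,  0.31011846,  1.26600702]), 'orientation': array([-2.47404339,  0.01771245, -1.8517062 ])}
```

View pics/scene0.png

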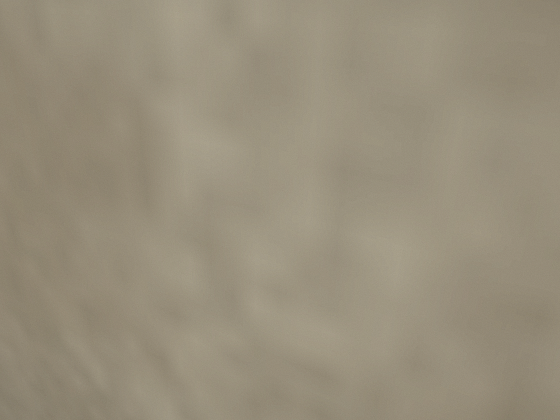

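View pics/top0.png

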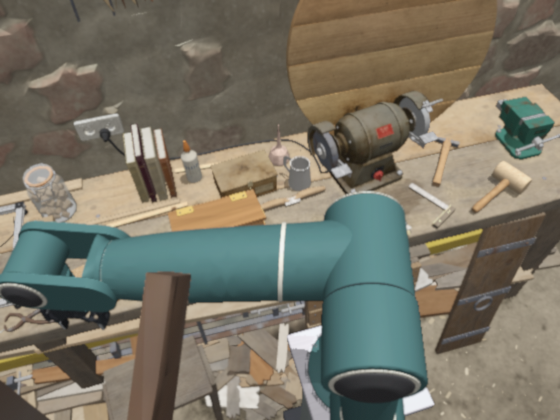

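The scene camera only sees wall (uniform grey). The top view shows the bench, with the arm covering the work: the case lid is near (220,215) and the plate is hidden. I'll swing the arm clear to the right.

Emit:
drive_tool:
  plan:
    - {"z": -0.15}
    - {"z": -0.3}
    - {"z": -0.45}
    - {"x": -0.12,"y": -0.09,"z": -0.5}
    - {"x": -0.24,"y": -0.18,"z": -0.5}
    - {"x": -0.36,"y": -0.27,"z": -0.5}
    - {"x": -0.48,"y": -0.36,"z": -0.5}
    - {"x": -0.6,"y": -0.45,"z": -0.5}
    - {"x": -0.72,"y": -0.53,"z": -0.5}
    - {"x": -0.85,"y": -0.62,"z": -0.5}

```text
schema error: expected keys rx, ry, rz, x, y, z, hand
```

Emit:
drive_tool:
  plan:
    - {"x": -0.05,"y": -0.15}
    - {"x": -0.1,"y": -0.3}
    - {"x": -0.15,"y": -0.45}
    - {"x": -0.2,"y": -0.6}
    - {"x": -0.25,"y": -0.75}
    - {"x": -0.25,"y": -0.9}
    - {"x": -0.25,"y": -1}
    - {"x": -0.25,"y": -1}
    - {"x": -0.25,"y": -1}

```text
schema error: expected keys rx, ry, rz, x, y, z, hand
```

Emit:
drive_tool:
  plan:
    - {"rx": 0,"ry": 0,"rz": 0,"x": 0,"y": 0,"z": -0.15,"hand": 1}
    - {"rx": 0,"ry": 0,"rz": 0,"x": 0,"y": 0,"z": -0.3,"hand": 1}
    - {"rx": 0,"ry": 0,"rz": 0,"x": 0,"y": 0,"z": -0.45,"hand": 1}
    - {"rx": 0,"ry": 0,"rz": 0,"x": -0.12,"y": -0.09,"z": -0.5,"hand": 1}
    - {"rx": 0,"ry": 0,"rz": 0,"x": -0.24,"y": -0.18,"z": -0.5,"hand": 1}
    - {"rx": 0,"ry": 0,"rz": 0,"x": -0.36,"y": -0.27,"z": -0.5,"hand": 1}
    - {"rx": 0,"ry": 0,"rz": 0,"x": -0.48,"y": -0.36,"z": -0.5,"hand": 1}
    - {"rx": 0,"ry": 0,"rz": 0,"x": -0.6,"y": -0.45,"z": -0.5,"hand": 1}
    - {"rx": 0,"ry": 0,"rz": 0,"x": -0.72,"y": -0.53,"z": -0.5,"hand": 1}
    - {"rx": 0,"ry": 0,"rz": 0,"x": -0.85,"y": -0.62,"z": -0.5,"hand": 1}

```text
t: 1.35
ee_pos: [0.4531, 0.3038, 0.4311]
orientation: [-3.142, -0.0, 2.836]
ft_force: [0.5, -0.0, -0.0]
gripper_width: 0.999
finger_force: 0.0
```

Emit:
drive_tool:
  plan:
    - {"rx": 0,"ry": 0,"rz": 0,"x": -0.05,"y": -0.15,"z": 0,"hand": 1}
    - {"rx": 0,"ry": 0,"rz": 0,"x": -0.1,"y": -0.3,"z": 0,"hand": 1}
    - {"rx": 0,"ry": 0,"rz": 0,"x": -0.15,"y": -0.45,"z": 0,"hand": 1}
    - {"rx": 0,"ry": 0,"rz": 0,"x": -0.2,"y": -0.6,"z": 0,"hand": 1}
    - {"rx": 0,"ry": 0,"rz": 0,"x": -0.25,"y": -0.75,"z": 0,"hand": 1}
    - {"rx": 0,"ry": 0,"rz": 0,"x": -0.25,"y": -0.9,"z": 0,"hand": 1}
    - {"rx": 0,"ry": 0,"rz": 0,"x": -0.25,"y": -1,"z": 0,"hand": 1}
    - {"rx": 0,"ry": 0,"rz": 0,"x": -0.25,"y": -1,"z": 0,"hand": 1}

```text
t: 2.35
ee_pos: [0.4265, -0.1082, 0.4312]
orientation: [-3.141, -0.0, 2.832]
ft_force: [-0.3, 0.3, 0.0]
gripper_width: 0.997
finger_force: 0.0
```

```bash
python3 - <<'E'
from bench import arm
import cv2
cv2.imwrite("pics/top1.png",arm.grab_frame("top")[:,:,::-1])
E
```

```text
(no output)
```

View pics/top1.png

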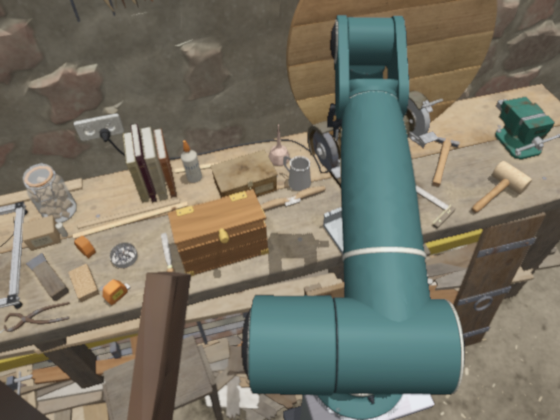

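The case is at (170–268, 195–272) with its knob at (223,236), and the chisel is at (165,250). The plate is half hidden under the arm near (335,225). I'll swing further right.

Emit:
drive_tool:
  plan:
    - {"rx": 0,"ry": 0,"rz": 0,"x": -0.03,"y": -0.14,"z": 0,"hand": 1}
    - {"rx": 0,"ry": 0,"rz": 0,"x": -0.06,"y": -0.28,"z": 0,"hand": 1}
    - {"rx": 0,"ry": 0,"rz": 0,"x": -0.1,"y": -0.42,"z": 0,"hand": 1}
    - {"rx": 0,"ry": 0,"rz": 0,"x": -0.14,"y": -0.56,"z": 0,"hand": 1}
    - {"rx": 0,"ry": 0,"rz": 0,"x": -0.17,"y": -0.7,"z": 0,"hand": 1}
    - {"rx": 0,"ry": 0,"rz": 0,"x": -0.2,"y": -0.85,"z": 0,"hand": 1}
    - {"rx": 0,"ry": 0,"rz": 0,"x": -0.2,"y": -0.85,"z": 0,"hand": 1}

```text
t: 3.28
ee_pos: [0.4016, -0.4568, 0.4288]
orientation: [3.14, -0.003, 2.834]
ft_force: [0.5, 0.2, -0.6]
gripper_width: 1.001
finger_force: 0.0
```

```bash
python3 - <<'E'
from bench import arm
import cv2,numpy as np
f=arm.grab_frame("top")[:,:,::-1]
cv2.imwrite("pics/top2.png",f)
a=cv2.resize(f[180:285,155:285],None,fx=5.5,fy=5.5,interpolation=cv2.INTER_CUBIC)
cv2.imwrite("pics/case2.png",a)
b=cv2.resize(f[180:280,290:420],None,fx=6,fy=6,interpolation=cv2.INTER_CUBIC)
cv2.imwrite("pics/plate2.png",b)
E
```

```text
(no output)
```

View pics/case2.png

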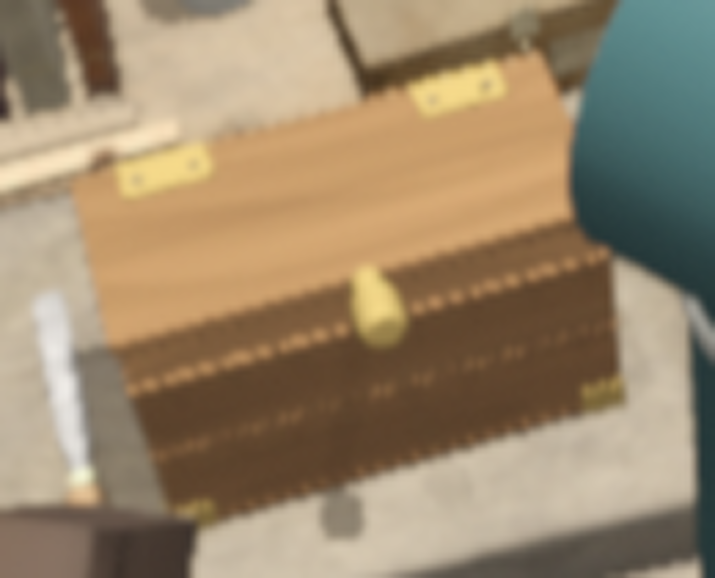

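View pics/plate2.png

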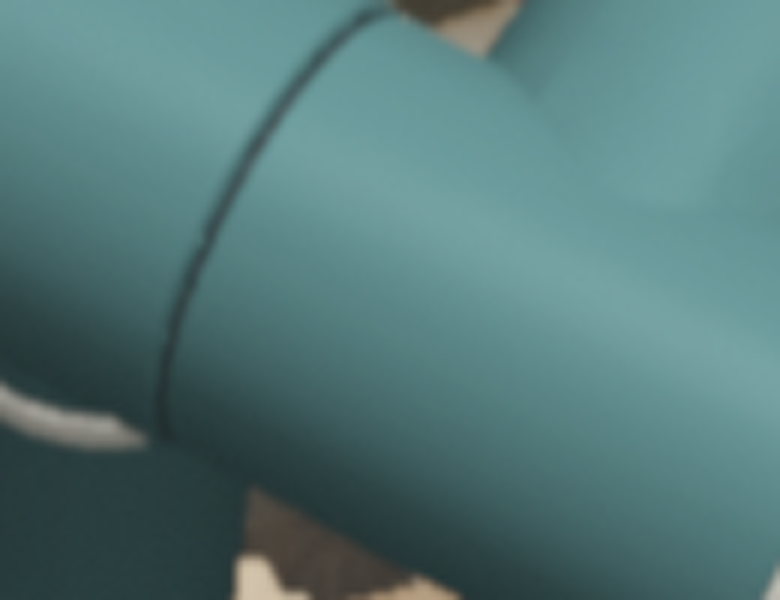

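```bash
cat > h.py <<'E'
from bench import arm
import cv2,numpy as np
from scipy.spatial.transform import Rotation as R
c=arm.camera_model("top");K=c["camera_matrix"];D=c["D"];C=c["xyz"];Rc=R.from_euler("xyz",c["orientation"]).as_matrix()
def ray(p):
    u=cv2.undistortPoints(np.array([[p]],float),K,D)[0,0]; return Rc@[u[0],u[1],1]
def onz(p,z): d=ray(p); return C+d*(z-C[2])/d[2]
def proj(P):
    return cv2.projectPoints(np.atleast_2d(np.array(P,float)),cv2.Rodrigues(Rc.T)[0],-Rc.T@C,K,D)[0][:,0]
def frame(x,y,yaw):
    T=np.eye(4);T[:3,:3]=R.from_euler("z",yaw).as_matrix();T[:2,3]=x,y;return T
def at(T,P): return (T@np.append(P,1))[:3]
def tooldelta(target,st=None):
    st=st or arm.observe(); Rt=R.from_euler("xyz",st["orientation"]); return Rt.inv().apply(np.array(target)-st["ee_pos"])/0.4
E
python3 - <<'E'
from h import *
o=lambda p:(p[0]/5.5+155-.4,p[1]/5.5+180-.4)
BL,BR=onz(o((165,520)),0),onz(o((627,402)),0)
print(BL,BR,np.linalg.norm(BL-BR))
d=BL-BR;yaw=np.arctan2(d[1],d[0])-np.pi/2
for n,p,z in(("hingeL",(75,185),.162),("hingeR",(545,52),.162),("frontL162",(118,347),.162),("frontR",(575,222),.162),("dash",(130,390),.15)): print(n,onz(o(p),z))
m=(BL+BR)/2; c=m[:2]+.07*np.array([np.cos(yaw),np.sin(yaw)]);print("case",c,yaw)
T=frame(*c,yaw)
for a in(0,.05,.1,.15,.2):
    def lidp(x,y,z): return at(T,[.07+x*np.cos(a)+z*np.sin(a),y,.1505-x*np.sin(a)+z*np.cos(a)])
    P=[lidp(-.144,.137,.012),lidp(-.144,.137,0),lidp(0,.137,.012),lidp(0,-.137,.012),lidp(-.184,0,.006)]
    print(a,((proj(P)+.4-[155,180])*5.5).round().tolist())
print(((proj([at(T,[-.07,.135,.15]),at(T,[-.07,-.135,.15])])+.4-[155,180])*5.5).round().tolist())
E
```

```text
[0.43273617 0.4109374  0.        ] [0.43449517 0.13455994 0.        ] 0.276383062507265
hingeL [0.55654104 0.41278667 0.162     ]
hingeR [0.57506853 0.1389951  0.162     ]
frontL162 [0.44057781 0.40548788 0.162     ]
frontR [0.45094345 0.15335245 0.162     ]
dash [0.42020821 0.40440621 0.15      ]
case [0.50361425 0.27319417] 0.006364405896950309
0 [[113.0, 366.0], [117.0, 379.0], [75.0, 162.0], [549.0, 51.0], [385.0, 369.0]]
0.05 [[110.0, 357.0], [115.0, 371.0], [75.0, 161.0], [549.0, 51.0], [383.0, 359.0]]
0.1 [[107.0, 348.0], [112.0, 363.0], [75.0, 160.0], [549.0, 50.0], [381.0, 347.0]]
0.15 [[104.0, 338.0], [109.0, 353.0], [74.0, 160.0], [548.0, 49.0], [378.0, 335.0]]
0.2 [[101.0, 327.0], [106.0, 344.0], [74.0, 159.0], [548.0, 49.0], [376.0, 322.0]]
[[120.0, 373.0], [611.0, 252.0]]
```

Emit:
drive_tool:
  plan:
    - {"rx": 0,"ry": 0,"rz": 0,"x": 0.03,"y": 0.15,"z": 0,"hand": 1}
    - {"rx": 0,"ry": 0,"rz": 0,"x": 0.07,"y": 0.3,"z": 0,"hand": 1}
    - {"rx": 0,"ry": 0,"rz": 0,"x": 0.1,"y": 0.45,"z": 0,"hand": 1}
    - {"rx": 0,"ry": 0,"rz": 0,"x": 0.14,"y": 0.6,"z": 0,"hand": 1}
    - {"rx": 0,"ry": 0,"rz": 0,"x": 0.18,"y": 0.75,"z": 0,"hand": 1}
    - {"rx": 0,"ry": 0,"rz": 0,"x": 0.22,"y": 0.9,"z": 0,"hand": 1}
    - {"rx": 0,"ry": 0,"rz": 0,"x": 0.26,"y": 1,"z": 0,"hand": 1}
    - {"rx": 0,"ry": 0,"rz": 0,"x": 0.26,"y": 1,"z": 0,"hand": 1}

```text
t: 4.32
ee_pos: [0.4216, -0.0379, 0.4321]
orientation: [3.141, 0.002, 2.842]
ft_force: [0.5, -0.9, 0.0]
gripper_width: 1.0
finger_force: 0.0
```

Emit:
drive_tool:
  plan:
    - {"rx": 0,"ry": 0,"rz": 0,"x": 0.03,"y": 0.15,"z": 0,"hand": 1}
    - {"rx": 0,"ry": 0,"rz": 0,"x": 0.07,"y": 0.3,"z": 0,"hand": 1}
    - {"rx": 0,"ry": 0,"rz": 0,"x": 0.1,"y": 0.45,"z": 0,"hand": 1}
    - {"rx": 0,"ry": 0,"rz": 0,"x": 0.13,"y": 0.6,"z": 0,"hand": 1}
    - {"rx": 0,"ry": 0,"rz": 0,"x": 0.14,"y": 0.65,"z": 0,"hand": 1}

```text
t: 4.95
ee_pos: [0.4467, 0.226, 0.4308]
orientation: [-3.141, -0.001, 2.839]
ft_force: [-0.2, -0.5, 0.3]
gripper_width: 0.999
finger_force: 0.0
```

```bash
python3 - <<'E'
from h import *
print(arm.observe()["ee_pos"])
cv2.imwrite("pics/top3.png",arm.grab_frame("top")[:,:,::-1])
E
```

```text
[0.44673833 0.2260238  0.43079982]
```

View pics/top3.png

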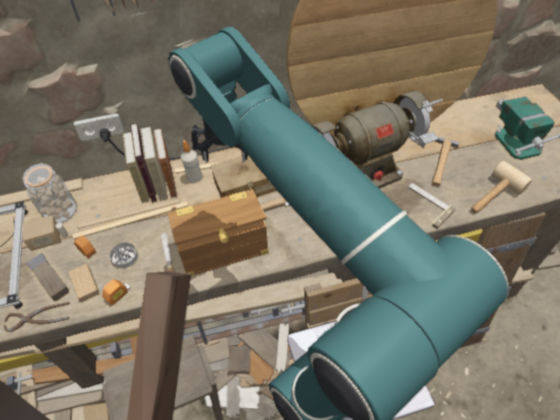

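The view now shows the case at (170–268, 195–272) fully, but the plate is still under the forearm, so I'll measure it later. First I'll fit the case pose and lid angle to the picked corners.

```bash
python3 - <<'E'
from h import *
from scipy.optimize import least_squares
px=np.array([(75,185),(545,52),(118,347),(575,219),(130,390),(612,258),(170,525),(625,402),(380,322)])/5.5+[155-.4,180-.4]
def model(v):
    x,y,w,a=v;T=frame(x,y,w)
    L=lambda X,Y,Z: at(T,[.07+X*np.cos(a)+Z*np.sin(a),Y,.1505-X*np.sin(a)+Z*np.cos(a)])
    return np.array([L(0,.137,.012),L(0,-.137,.012),L(-.144,.137,.012),L(-.144,-.137,.012),at(T,[-.07,.135,.15]),at(T,[-.07,-.135,.15]),at(T,[-.07,.135,0]),at(T,[-.07,-.135,0]),L(-.184,0,.006)])
r=least_squares(lambda v:(proj(model(v))-px).ravel(),[.5,.27,.05,.1],loss="soft_l1")
print(r.x,(proj(model(r.x))-px).round(1).tolist())
x,y,w,a=r.x;T=frame(x,y,w)
k=at(T,[.07-.17*np.cos(a)+.006*np.sin(a),0,.1505+.17*np.sin(a)+.006*np.cos(a)]);print("knob",k,"hinge",at(T,[.07,0,.1505]))
d=np.array([np.cos(w),np.sin(w),0]);print("pt",arm.observe()["q"].round(3))
f=cv2.imread("pics/top3.png")
cv2.imwrite("pics/case3.png",cv2.resize(f[185:280,160:280],None,fx=6.3,fy=6.3,interpolation=cv2.INTER_CUBIC))
E
```

```text
[0.49718875 0.27428588 0.03502012 0.18436114] [[-0.7, -2.0], [-0.2, 0.2], [-2.1, -0.2], [7.2, -1.7], [-0.9, -0.4], [0.4, -0.6], [0.9, 1.5], [-0.1, 0.8], [0.5, 2.4]]
knob [0.40122843 0.27092397 0.18756247] hinge [0.56714583 0.27673679 0.1505    ]
pt [ 4.180e-01 -2.410e-01  1.462e+00  1.000e-03  1.922e+00 -8.500e-01]
```

View pics/case3.png

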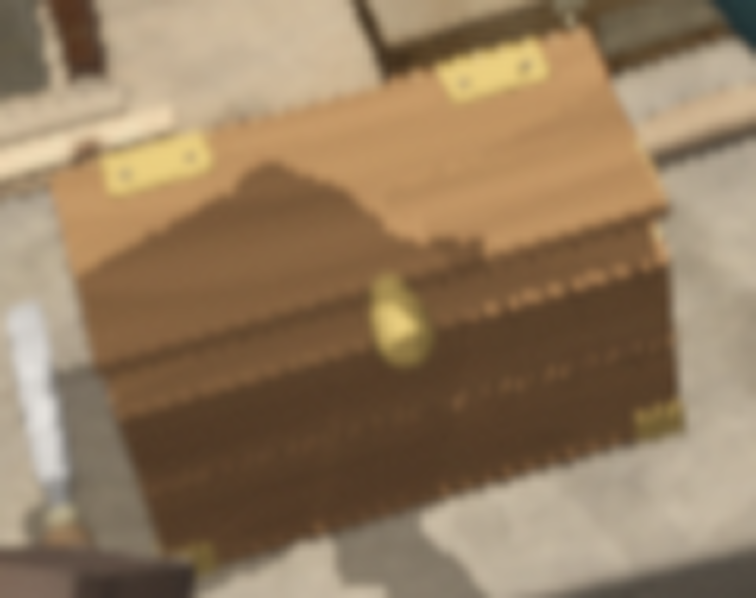

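This crop shows the lid slightly ajar with crisp corners: back edge (52,180)–(600,28), front edge (85,368)–(667,210), case foot (165,562)–(683,432), knob end (405,330). I'll refit.

```bash
python3 - <<'E'
from h import *
from scipy.optimize import least_squares
px=np.array([(52,180),(600,28),(85,368),(667,210),(118,415),(668,262),(165,562),(683,432),(405,330)])/6.3+[160-.4,185-.4]
def model(v):
    x,y,w,a=v;T=frame(x,y,w)
    L=lambda X,Y,Z: at(T,[.07+X*np.cos(a)+Z*np.sin(a),Y,.1505-X*np.sin(a)+Z*np.cos(a)])
    return np.array([L(0,.137,.012),L(0,-.137,.012),L(-.144,.137,.012),L(-.144,-.137,.012),at(T,[-.07,.135,.15]),at(T,[-.07,-.135,.15]),at(T,[-.07,.135,0]),at(T,[-.07,-.135,0]),L(-.184,0,.006)])
r=least_squares(lambda v:(proj(model(v))-px).ravel(),[.5,.27,.05,.1],loss="soft_l1")
print(r.x,(proj(model(r.x))-px).round(1).tolist())
x,y,w,a=r.x;T=frame(x,y,w)
k=at(T,[.07-.17*np.cos(a)+.006*np.sin(a),0,.1505+.17*np.sin(a)+.006*np.cos(a)]);print("knob",k,"hinge",at(T,[.07,0,.1505]))
E
```

```text
[0.49697688 0.27463695 0.03362418 0.20072387] [[-0.4, -1.9], [-1.4, 0.3], [0.5, -1.1], [0.6, -0.7], [-1.2, -0.4], [0.5, -0.1], [0.5, 2.7], [-0.0, 0.5], [-0.0, 2.9]]
knob [0.40164025 0.27143013 0.19027392] hinge [0.56693732 0.2769902  0.1505    ]
```

Emit:
drive_tool:
  plan:
    - {"rx": 0,"ry": 0,"rz": -0.05,"x": 0.07,"y": 0.04,"z": 0.12,"hand": 0.8}
    - {"rx": 0,"ry": 0,"rz": -0.107,"x": 0.143,"y": 0.073,"z": 0.26,"hand": 0.8}
    - {"rx": 0,"ry": 0,"rz": -0.107,"x": 0.143,"y": 0.073,"z": 0.4,"hand": 0.8}
    - {"rx": 0,"ry": 0,"rz": -0.107,"x": 0.143,"y": 0.073,"z": 0.47,"hand": 0.8}
    - {"rx": 0,"ry": 0,"rz": -0.107,"x": 0.143,"y": 0.073,"z": 0.54,"hand": 0.8}
    - {"rx": 0,"ry": 0,"rz": -0.107,"x": 0.143,"y": 0.073,"z": 0.6,"hand": 0.8}
    - {"rx": 0,"ry": 0,"rz": -0.107,"x": 0.143,"y": 0.073,"z": 0.65,"hand": 0.8}
    - {"rx": 0,"ry": 0,"rz": -0.107,"x": 0.143,"y": 0.073,"z": 0.65,"hand": 0.8}

```text
t: 6.0
ee_pos: [0.4012, 0.2675, 0.1703]
orientation: [-3.141, -0.001, -3.112]
ft_force: [-0.4, 0.4, -0.1]
gripper_width: 0.796
finger_force: 0.0
```

```bash
python3 - <<'E'
from h import *
s=arm.observe();print(s["ee_pos"],s["orientation"],s["q"].round(2))
f=arm.grab_frame("top")[:,:,::-1]
cv2.imwrite("pics/top4.png",f)
cv2.imwrite("pics/knob4.png",cv2.resize(f[150:290,150:410],None,fx=3,fy=3,interpolation=cv2.INTER_CUBIC))
E
```

```text
[0.401241   0.26754675 0.17027842] [-3.14075358e+00 -1.41776410e-03 -3.11161510e+00] [ 0.54 -0.29  1.92 -0.    1.51 -1.07]
```

View pics/knob4.png

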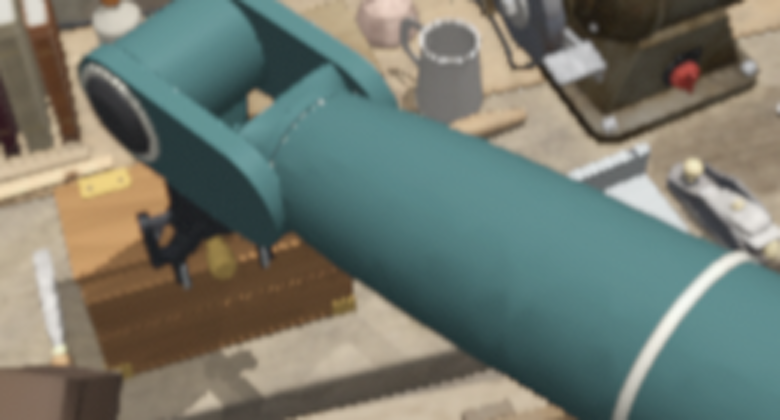

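The crop shows the knob at (220,258) between the fingertips at (185,285) and (268,262). The fence end shows at (575–650, 150–180). I'll grip the knob and swing it.

Emit:
drive_tool:
  plan:
    - {"rx": 0,"ry": 0,"rz": 0,"x": 0,"y": 0,"z": 0,"hand": 0.1}
    - {"rx": 0,"ry": 0,"rz": 0,"x": 0,"y": 0,"z": 0,"hand": 0.1}
    - {"rx": 0,"ry": 0,"rz": 0,"x": 0,"y": 0,"z": 0,"hand": 0.1}
    - {"rx": 0,"ry": 0,"rz": 0,"x": 0,"y": 0,"z": 0,"hand": 0.1}
    - {"rx": 0,"ry": 0,"rz": 0,"x": -0.015,"y": 0,"z": -0.05,"hand": 0.1}
    - {"rx": 0,"ry": 0,"rz": 0,"x": -0.035,"y": 0,"z": -0.097,"hand": 0.1}
    - {"rx": 0,"ry": 0,"rz": 0,"x": -0.064,"y": 0,"z": -0.144,"hand": 0.1}
    - {"rx": 0,"ry": 0,"rz": 0,"x": -0.095,"y": 0,"z": -0.184,"hand": 0.1}
    - {"rx": 0,"ry": 0,"rz": 0,"x": -0.095,"y": 0,"z": -0.184,"hand": 0.1}
  newtons: 30

```text
t: 7.18
ee_pos: [0.4401, 0.2711, 0.2463]
orientation: [3.137, 0.001, -3.11]
ft_force: [-2.4, 15.6, 1.9]
gripper_width: 0.291
finger_force: 31.4
```

Emit:
drive_tool:
  plan:
    - {"rx": 0,"ry": 0,"rz": 0,"x": -0.039,"y": 0.01,"z": -0.039,"hand": 0.1}
    - {"rx": 0,"ry": 0,"rz": 0,"x": -0.079,"y": 0.01,"z": -0.071,"hand": 0.1}
    - {"rx": 0,"ry": 0,"rz": 0,"x": -0.126,"y": 0.01,"z": -0.099,"hand": 0.1}
    - {"rx": 0,"ry": 0,"rz": 0,"x": -0.173,"y": 0.01,"z": -0.119,"hand": 0.1}
    - {"rx": 0,"ry": 0,"rz": 0,"x": -0.226,"y": 0.01,"z": -0.135,"hand": 0.1}
    - {"rx": 0,"ry": 0,"rz": 0,"x": -0.276,"y": 0.01,"z": -0.143,"hand": 0.1}
    - {"rx": 0,"ry": 0,"rz": 0,"x": -0.332,"y": 0.01,"z": -0.145,"hand": 0.1}
    - {"rx": 0,"ry": 0,"rz": 0,"x": -0.374,"y": 0.01,"z": -0.142,"hand": 0.1}
    - {"rx": 0,"ry": 0,"rz": 0,"x": -0.408,"y": 0.01,"z": -0.136,"hand": 0.1}
    - {"rx": 0,"ry": 0,"rz": 0,"x": -0.408,"y": 0.01,"z": -0.136,"hand": 0.1}

```text
t: 8.43
ee_pos: [0.6033, 0.2799, 0.3004]
orientation: [3.138, 0.002, -3.11]
ft_force: [0.8, 12.0, 6.1]
gripper_width: 0.292
finger_force: 32.5
```

Emit:
drive_tool:
  plan:
    - {"rx": 0,"ry": 0,"rz": 0,"x": 0,"y": -0.01,"z": 0,"hand": 0.8}
    - {"rx": 0,"ry": 0,"rz": 0,"x": 0,"y": -0.02,"z": 0,"hand": 0.8}
    - {"rx": 0,"ry": 0,"rz": 0,"x": 0,"y": -0.02,"z": -0.02,"hand": 0.8}
    - {"rx": 0,"ry": 0,"rz": 0,"x": 0,"y": -0.02,"z": -0.14,"hand": 0.8}
    - {"rx": 0,"ry": 0,"rz": 0,"x": 0.05,"y": -0.02,"z": -0.28,"hand": 0.8}
    - {"rx": 0,"ry": 0,"rz": 0,"x": 0.16,"y": -0.06,"z": -0.37,"hand": 0.8}
    - {"rx": 0,"ry": 0,"rz": 0,"x": 0.28,"y": -0.1,"z": -0.37,"hand": 0.8}
    - {"rx": 0,"ry": 0,"rz": 0,"x": 0.39,"y": -0.13,"z": -0.37,"hand": 0.8}
    - {"rx": 0,"ry": 0,"rz": 0,"x": 0.39,"y": -0.13,"z": -0.37,"hand": 0.8}

```text
t: 9.55
ee_pos: [0.4459, 0.2208, 0.4498]
orientation: [3.14, 0.004, -3.111]
ft_force: [0.9, -0.9, 0.6]
gripper_width: 0.797
finger_force: 0.0
```

```bash
python3 - <<'E'
from h import *
s=arm.observe();print(s["t"],s["ee_pos"],s["orientation"],s["q"].round(2))
f=arm.grab_frame("top")[:,:,::-1]
cv2.imwrite("pics/top5.png",f)
cv2.imwrite("pics/open5.png",cv2.resize(f[120:290,150:290],None,fx=4,fy=4,interpolation=cv2.INTER_CUBIC)[:600])
g4=cv2.imread("pics/top4.png")
a=cv2.resize(f[170:285,165:280],None,fx=5.2,fy=5.2,interpolation=cv2.INTER_CUBIC)
b=cv2.resize(cv2.imread("pics/top1.png")[190:275,310:350],None,fx=5,fy=5,interpolation=cv2.INTER_CUBIC)
out=np.zeros((598,800,3),np.uint8);out[:,:598]=a[:598,:598];out[:425,600:800]=b
cv2.imwrite("pics/mix5.png",out)
E
```

```text
9.55 [0.44588893 0.22078812 0.44978386] [ 3.14013349  0.00376511 -3.11101878] [ 0.41 -0.24  1.43 -0.    1.95 -1.19]
```

View pics/mix5.png

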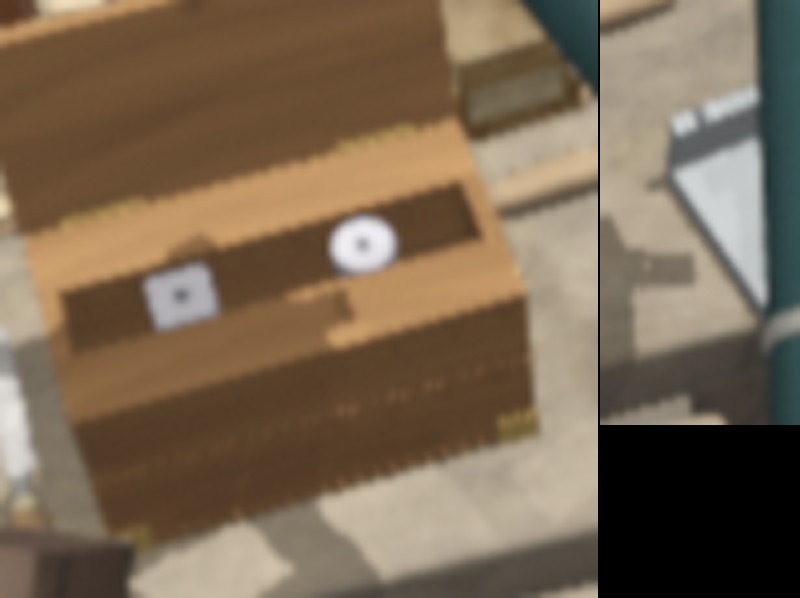

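The square bar is in the left (+y) well at (182,297) in the crop and the round bar is at (363,244). The plate's left edge runs (672,172)→(762,302), with its fence foot corner at (672,172).

```bash
python3 - <<'E'
from h import *
o=lambda p:(p[0]/5.2+165-.4,p[1]/5.2+170-.4)
sq=onz(o((182,297)),.145);rd=onz(o((363,244)),.145)
d=sq-rd;print("sq",sq,"rd",rd,np.linalg.norm(d),"case yaw",np.arctan2(d[1],d[0])-np.pi/2,"ctr",(sq+rd)/2)
cs=np.array([onz(o(p),.145)[:2] for p in((145,278),(208,263),(218,316),(158,331))]);e=cs-np.roll(cs,1,0)
print("sq corners",cs,[np.rad2deg(np.arctan2(*v[::-1])) for v in e],cs.mean(0))
q=lambda p:((p[0]-600)/5+310-.4,p[1]/5+190-.4)
A,B,F=[onz(q(p),.02) for p in((672,172),(762,302),(757,146))]
print("corner",A,"edge yaw",np.arctan2(*(A-B)[1::-1]),"foot yaw",np.arctan2(*(F-A)[1::-1])+np.pi/2)
TL,TR=onz(q((672,133)),.065),onz(q((757,106)),.065);print("fencetop",TL,TR)
r=lambda p:(p[0]/3+150-.3,p[1]/3+150-.3)
print("right fence top back/front, foot",onz(r((646,147)),.065),onz(r((650,160)),.065),onz(r((646,178)),.02),"redge",onz(r((690,237)),.02))
cv2.imwrite("pics/p4.png",cv2.resize(cv2.imread("pics/top4.png")[190:250,330:410],None,fx=9,fy=9,interpolation=cv2.INTER_CUBIC))
E
```

```text
sq [0.49117018 0.32976761 0.145     ] rd [0.49866157 0.22025309 0.145     ] 0.10977045077562807 case yaw 0.06829908604181889 ctr [0.49491588 0.27501035 0.145     ]
sq corners [[0.51118076 0.34819741]
 [0.51135578 0.31071809]
 [0.47159218 0.31214342]
 [0.4710689  0.34732114]] [np.float64(1.2514675608132961), np.float64(-89.73243671303392), np.float64(177.94711346496473), np.float64(90.85223028695121)] [0.49129941 0.32959502]
corner [ 0.4786352  -0.07061069  0.02      ] edge yaw 0.17556366068938614 foot yaw 0.06527098646501095
fencetop [ 0.47760361 -0.06750443  0.065     ] [ 0.48261582 -0.12865085  0.065     ]
right fence top back/front, foot [ 0.50790672 -0.22453107  0.065     ] [ 0.48908058 -0.2214888   0.065     ] [ 0.49836462 -0.22668799  0.02      ] redge [ 0.40656042 -0.24095259  0.02      ]
```

Emit:
drive_tool:
  plan:
    - {"rx": 0,"ry": 0,"rz": -0.008,"x": -0.06,"y": 0.13,"z": 0.05,"hand": 0.8}
    - {"rx": 0,"ry": 0,"rz": -0.008,"x": -0.121,"y": 0.26,"z": 0.1,"hand": 0.8}
    - {"rx": 0,"ry": 0,"rz": -0.008,"x": -0.121,"y": 0.272,"z": 0.25,"hand": 0.8}
    - {"rx": 0,"ry": 0,"rz": -0.008,"x": -0.121,"y": 0.272,"z": 0.4,"hand": 0.8}
    - {"rx": 0,"ry": 0,"rz": -0.008,"x": -0.121,"y": 0.272,"z": 0.52,"hand": 0.8}
    - {"rx": 0,"ry": 0,"rz": -0.008,"x": -0.121,"y": 0.272,"z": 0.6,"hand": 0.8}
    - {"rx": 0,"ry": 0,"rz": -0.008,"x": -0.121,"y": 0.272,"z": 0.65,"hand": 0.8}
    - {"rx": 0,"ry": 0,"rz": -0.008,"x": -0.121,"y": 0.272,"z": 0.69,"hand": 0.8}
    - {"rx": 0,"ry": 0,"rz": -0.008,"x": -0.121,"y": 0.272,"z": 0.69,"hand": 0.8}

```text
t: 10.72
ee_pos: [0.4933, 0.3318, 0.1707]
orientation: [-3.141, -0.001, -3.086]
ft_force: [-0.2, -0.4, 0.7]
gripper_width: 0.798
finger_force: 0.0
```

```bash
python3 - <<'E'
from h import *
s=arm.observe();print(s["t"],s["ee_pos"],s["orientation"],s["q"].round(2),tooldelta([.491,.331,.098]))
E
```

```text
10.725 [0.49333772 0.33175752 0.17073894] [-3.14110373e+00 -8.65603618e-04 -3.08620563e+00] [ 0.55 -0.04  1.7  -0.    1.48 -1.08] [ 0.00578276 -0.00147845  0.18185317]
```

Emit:
drive_tool:
  plan:
    - {"rx": 0,"ry": 0,"rz": 0,"x": 0.003,"y": 0,"z": 0.05,"hand": 0.8}
    - {"rx": 0,"ry": 0,"rz": 0,"x": 0.005,"y": 0,"z": 0.1,"hand": 0.8}
    - {"rx": 0,"ry": 0,"rz": 0,"x": 0.005,"y": 0,"z": 0.14,"hand": 0.8}
    - {"rx": 0,"ry": 0,"rz": 0,"x": 0.005,"y": 0,"z": 0.17,"hand": 0.8}
    - {"rx": 0,"ry": 0,"rz": 0,"x": 0.005,"y": 0,"z": 0.182,"hand": 0.8}
    - {"rx": 0,"ry": 0,"rz": 0,"x": 0.005,"y": 0,"z": 0.182,"hand": 0.2}
    - {"rx": 0,"ry": 0,"rz": 0,"x": 0.005,"y": 0,"z": 0.182,"hand": 0.2}
    - {"rx": 0,"ry": 0,"rz": 0,"x": 0.005,"y": 0,"z": 0.182,"hand": 0.2}
    - {"rx": 0,"ry": 0,"rz": 0,"x": 0.005,"y": 0,"z": 0.182,"hand": 0.2}
  newtons: 50

```text
t: 11.85
ee_pos: [0.4916, 0.3314, 0.0992]
orientation: [-3.141, 0.001, -3.086]
ft_force: [-0.1, -6.1, 3.2]
gripper_width: 0.413
finger_force: 53.1
```

Emit:
drive_tool:
  plan:
    - {"rx": 0,"ry": 0,"rz": 0,"x": 0,"y": -0.003,"z": -0.03,"hand": 0.2}
    - {"rx": 0,"ry": 0,"rz": 0,"x": 0,"y": -0.003,"z": -0.08,"hand": 0.2}
    - {"rx": 0,"ry": 0,"rz": 0,"x": 0,"y": -0.003,"z": -0.14,"hand": 0.2}
    - {"rx": 0,"ry": 0,"rz": 0,"x": 0,"y": -0.003,"z": -0.2,"hand": 0.2}
    - {"rx": 0,"ry": 0,"rz": 0,"x": 0,"y": -0.003,"z": -0.28,"hand": 0.2}
    - {"rx": 0,"ry": 0,"rz": 0,"x": 0,"y": -0.003,"z": -0.36,"hand": 0.2}
    - {"rx": 0,"ry": 0,"rz": 0,"x": 0,"y": -0.003,"z": -0.44,"hand": 0.2}
    - {"rx": 0,"ry": 0,"rz": 0,"x": 0,"y": -0.003,"z": -0.5,"hand": 0.2}
    - {"rx": 0,"ry": 0,"rz": 0,"x": 0,"y": -0.003,"z": -0.5,"hand": 0.2}

```text
t: 12.98
ee_pos: [0.4916, 0.3308, 0.3015]
orientation: [3.14, 0.004, -3.086]
ft_force: [-0.3, 0.2, -6.0]
gripper_width: 0.414
finger_force: 52.6
```

```bash
python3 - <<'E'
from h import *
s=arm.observe();print(s["t"],s["ee_pos"],s["orientation"],s["q"].round(2),s["ft_force"])
f=arm.grab_frame("top")[:,:,::-1]
cv2.imwrite("pics/top6.png",f)
# how visible: plate colour statistics and predicted plate corners
print(proj([[.4786,-.0706,.02],[.498,-.2267,.02],[.36,-.085,.02],[.38,-.245,.02],[.43,-.15,.02]]).round())
hsv=cv2.cvtColor(f,cv2.COLOR_BGR2HSV)
teal=((hsv[...,0]>80)&(hsv[...,0]<100)&(hsv[...,1]>60)).astype(int)
for y in range(180,272,6): print(y,''.join('#' if t else '.' for t in teal[y,270:420:3]))
E
```

```text
12.975 [0.49159693 0.33077505 0.3015354 ] [ 3.13950251  0.00356757 -3.0859554 ] [ 0.55 -0.08  1.52  0.    1.69 -1.08] [-0.29104778  0.15872594 -6.01704756]
[[324. 224.]
 [365. 209.]
 [341. 251.]
 [384. 235.]
 [352. 230.]]
180 ######################............................
186 #########################.........................
192 ###########################.......................
198 #########################...####..................
204 #######################...##########.............#
210 #####################...################....######
216 ###################...############################
222 .#################...#############################
228 ....############...###############################
234 .......########...################################
240 ..........####...#################################
246 .............#..##################################
252 ...............###################################
258 ..................################################
264 .....................#############################
270 .......................###########################
```

```bash
python3 - <<'E'
from h import *
def edge(img,p,q,z,w=4,sign=0):
    g=cv2.GaussianBlur(cv2.cvtColor(cv2.imread(img),cv2.COLOR_BGR2GRAY),(0,0),.7).astype(np.float32)
    p,q=np.array(p,float),np.array(q,float);t=(q-p)/np.linalg.norm(q-p);n=np.array([-t[1],t[0]])
    s=np.arange(-w,w+.01,.25);pts=[]
    for k in np.linspace(.1,.9,24):
        c=p+k*(q-p);X=(c+s[:,None]*n).astype(np.float32)
        v=cv2.remap(g,X[None,:,0],X[None,:,1],cv2.INTER_LINEAR)[0];d=np.gradient(v)
        d=np.abs(d) if not sign else d*sign
        pts.append(X[d.argmax()])
    P=np.array([onz(a,z)[:2] for a in pts],np.float32)
    vx,vy,x,y=cv2.fitLine(P,cv2.DIST_HUBER,0,.001,.001).ravel()
    res=np.abs((P-[x,y])@[-vy,vx])
    return (x,y),(vx,vy),np.median(res)
E=[("left edge",edge("pics/top1.png",(324,224),(342,250),.02)),
("foot",edge("pics/top1.png",(325,224),(341,219),.02,2.5)),
("ftop front L",edge("pics/top1.png",(324.5,216.5),(341,211),.065,2.5)),
("right edge",edge("pics/top4.png",(366,209),(379,228),.02)),
("foot R",edge("pics/top4.png",(357,211),(365,208),.02,2.5)),
("ftop back R",edge("pics/top4.png",(345,208),(365,199),.065,3))]
for n,((x,y),(vx,vy),r) in E:
    a=np.arctan2(vy,vx); a=(a+np.pi/4)%(np.pi/2)-np.pi/4
    print(n,np.round((x,y),4),"yaw %.3f res %.4f"%(a,r))
E
```

```text
left edge [ 0.4273 -0.0787] yaw 0.190 res 0.0008
foot [ 0.4847 -0.101 ] yaw 0.156 res 0.0006
ftop front L [ 0.4791 -0.0935] yaw 0.172 res 0.0005
right edge [ 0.448  -0.2355] yaw -0.219 res 0.0067
foot R [ 0.504  -0.2159] yaw 0.151 res 0.0002
ftop back R [ 0.4928 -0.1791] yaw 0.174 res 0.0004
```

Emit:
drive_tool:
  plan:
    - {"rx": 0,"ry": 0,"rz": -0.005,"x": 0.02,"y": -0.05,"z": 0,"hand": 0.2}
    - {"rx": 0,"ry": 0,"rz": -0.01,"x": 0.04,"y": -0.15,"z": 0,"hand": 0.2}
    - {"rx": 0,"ry": 0,"rz": -0.015,"x": 0.06,"y": -0.27,"z": 0,"hand": 0.2}
    - {"rx": 0,"ry": 0,"rz": -0.02,"x": 0.08,"y": -0.4,"z": 0,"hand": 0.2}
    - {"rx": 0,"ry": 0,"rz": -0.025,"x": 0.1,"y": -0.53,"z": 0,"hand": 0.2}
    - {"rx": 0,"ry": 0,"rz": -0.03,"x": 0.12,"y": -0.66,"z": 0,"hand": 0.2}
    - {"rx": 0,"ry": 0,"rz": -0.0355,"x": 0.14,"y": -0.79,"z": 0,"hand": 0.2}
    - {"rx": 0,"ry": 0,"rz": -0.0355,"x": 0.149,"y": -0.91,"z": 0,"hand": 0.2}
    - {"rx": 0,"ry": 0,"rz": -0.0355,"x": 0.149,"y": -1,"z": 0.05,"hand": 0.2}
    - {"rx": 0,"ry": 0,"rz": -0.0355,"x": 0.149,"y": -1,"z": 0.08,"hand": 0.2}

```text
t: 14.28
ee_pos: [0.4534, -0.074, 0.2643]
orientation: [3.141, -0.002, -2.978]
ft_force: [0.1, 0.6, -5.4]
gripper_width: 0.416
finger_force: 53.1
```

```bash
python3 - <<'E'
from h import *
s=arm.observe();print(s["t"],s["ee_pos"],s["orientation"],s["ft_force"],s["ft_torque"],tooldelta([.4555,-.155,.13]),tooldelta([.4555,-.155,.112]))
E
```

```text
14.275 [ 0.45336291 -0.07401388  0.264311  ] [ 3.14098499e+00 -2.28190746e-03 -2.97770251e+00] [ 0.14398591  0.59899613 -5.43798005] [ 0.02459386  0.02324515 -0.00809901] [ 0.02699631 -0.20082802  0.33571799] [ 0.02689362 -0.20085536  0.38071787]
```

Emit:
drive_tool:
  plan:
    - {"rx": 0,"ry": 0,"rz": 0,"x": 0.02,"y": -0.1,"z": 0.05,"hand": 0.2}
    - {"rx": 0,"ry": 0,"rz": 0,"x": 0.027,"y": -0.2,"z": 0.1,"hand": 0.2}
    - {"rx": 0,"ry": 0,"rz": 0,"x": 0.027,"y": -0.2,"z": 0.2,"hand": 0.2}
    - {"rx": 0,"ry": 0,"rz": 0,"x": 0.027,"y": -0.2,"z": 0.28,"hand": 0.2}
    - {"rx": 0,"ry": 0,"rz": 0,"x": 0.027,"y": -0.2,"z": 0.33,"hand": 0.2}
    - {"rx": 0,"ry": 0,"rz": 0,"x": 0.027,"y": -0.2,"z": 0.365,"hand": 0.2}
    - {"rx": 0,"ry": 0,"rz": 0,"x": 0.027,"y": -0.2,"z": 0.373,"hand": 0.2}
    - {"rx": 0,"ry": 0,"rz": 0,"x": 0.027,"y": -0.2,"z": 0.373,"hand": 0.2}

```text
t: 15.28
ee_pos: [0.457, -0.1529, 0.118]
orientation: [-3.141, 0.001, -2.974]
ft_force: [-1.0, 0.2, -4.7]
gripper_width: 0.417
finger_force: 53.9
```

Emit:
drive_tool:
  plan:
    - {"rx": 0,"ry": 0,"rz": 0,"x": -0.01,"y": 0,"z": 0.013,"hand": 0.2}
    - {"rx": 0,"ry": 0,"rz": 0,"x": -0.02,"y": 0,"z": 0.013,"hand": 0.2}
    - {"rx": 0,"ry": 0,"rz": 0,"x": -0.027,"y": 0,"z": 0.013,"hand": 0.2}
    - {"rx": 0,"ry": 0,"rz": 0,"x": -0.03,"y": 0,"z": 0.013,"hand": 0.2}

```text
t: 15.78
ee_pos: [0.4688, -0.1509, 0.1122]
orientation: [-3.142, 0.0, -2.975]
ft_force: [0.0, 0.7, -6.4]
gripper_width: 0.416
finger_force: 54.0
```

Emit:
drive_tool:
  plan:
    - {"rx": 0,"ry": 0,"rz": 0,"x": -0.004,"y": 0,"z": 0,"hand": 0.2}
    - {"rx": 0,"ry": 0,"rz": 0,"x": -0.006,"y": 0,"z": 0,"hand": 0.2}

```text
t: 16.02
ee_pos: [0.4709, -0.1505, 0.1121]
orientation: [-3.142, -0.0, -2.975]
ft_force: [-2.3, -0.5, -4.3]
gripper_width: 0.413
finger_force: 54.0
```

Emit:
drive_tool:
  plan:
    - {"rx": 0,"ry": 0,"rz": 0,"x": -0.004,"y": 0,"z": 0,"hand": 0.2}
    - {"rx": 0,"ry": 0,"rz": 0,"x": -0.004,"y": 0,"z": 0,"hand": 0.2}

```text
t: 16.27
ee_pos: [0.4719, -0.1504, 0.1121]
orientation: [-3.141, -0.002, -2.975]
ft_force: [-6.7, -2.6, -2.4]
gripper_width: 0.418
finger_force: 54.4
```

Emit:
drive_tool:
  plan:
    - {"rx": 0,"ry": 0,"rz": 0,"x": 0.003,"y": 0,"z": 0.002,"hand": 0.2}
    - {"rx": 0,"ry": 0,"rz": 0,"x": 0.003,"y": 0,"z": 0.005,"hand": 0.2}
    - {"rx": 0,"ry": 0,"rz": 0,"x": 0.003,"y": 0,"z": 0.005,"hand": 0.2}

```text
t: 16.65
ee_pos: [0.4713, -0.1504, 0.11]
orientation: [3.142, 0.0, -2.975]
ft_force: [0.3, -0.4, -5.0]
gripper_width: 0.421
finger_force: 54.0
```

```bash
python3 - <<'E'
from h import *
s=arm.observe();print(s["ee_pos"],s["ft_force"],s["ft_torque"])
E
```

```text
[ 0.47130707 -0.15040492  0.11001275] [ 0.34020222 -0.42137193 -5.02502253] [-0.00577536  0.01280991 -0.01889568]
```

Emit:
drive_tool:
  plan:
    - {"rx": 0,"ry": 0,"rz": 0,"x": 0,"y": 0,"z": 0.0025,"hand": 0.2}
    - {"rx": 0,"ry": 0,"rz": 0,"x": 0,"y": 0,"z": 0.0025,"hand": 0.2}

```text
t: 16.9
ee_pos: [0.4714, -0.1505, 0.1094]
orientation: [-3.141, 0.0, -2.975]
ft_force: [-1.3, 0.9, -0.8]
gripper_width: 0.418
finger_force: 54.3
```

Emit:
drive_tool:
  plan:
    - {"rx": 0,"ry": 0,"rz": 0,"x": -0.001,"y": 0,"z": 0.001,"hand": 0.2}
    - {"rx": 0,"ry": 0,"rz": 0,"x": -0.001,"y": 0,"z": 0.001,"hand": 0.2}

```text
t: 17.15
ee_pos: [0.4716, -0.1505, 0.1094]
orientation: [-3.141, -0.0, -2.975]
ft_force: [-5.7, 0.1, 5.6]
gripper_width: 0.414
finger_force: 55.5
```

Emit:
drive_tool:
  plan:
    - {"rx": 0,"ry": 0,"rz": 0,"x": 0,"y": 0,"z": 0,"hand": 0.5}
    - {"rx": 0,"ry": 0,"rz": 0,"x": 0,"y": 0,"z": 0,"hand": 0.7}
    - {"rx": 0,"ry": 0,"rz": 0,"x": 0,"y": 0,"z": 0,"hand": 0.8}
    - {"rx": 0,"ry": 0,"rz": 0,"x": 0,"y": 0,"z": 0,"hand": 0.8}

```text
t: 17.65
ee_pos: [0.4717, -0.1503, 0.1087]
orientation: [3.142, 0.0, -2.975]
ft_force: [0.1, -0.9, -0.2]
gripper_width: 0.796
finger_force: 0.0
```

Emit:
drive_tool:
  plan:
    - {"rx": 0,"ry": 0,"rz": 0,"x": 0,"y": 0,"z": -0.04,"hand": 0.8}
    - {"rx": 0,"ry": 0,"rz": 0,"x": 0,"y": 0,"z": -0.12,"hand": 0.8}
    - {"rx": 0,"ry": 0,"rz": 0,"x": 0,"y": 0,"z": -0.24,"hand": 0.8}
    - {"rx": 0,"ry": 0,"rz": 0,"x": 0,"y": 0,"z": -0.38,"hand": 0.8}
    - {"rx": 0,"ry": 0,"rz": 0,"x": 0,"y": 0.02,"z": -0.52,"hand": 0.8}
    - {"rx": 0,"ry": 0,"rz": 0.01,"x": -0.05,"y": 0.12,"z": -0.62,"hand": 0.8}
    - {"rx": 0,"ry": 0,"rz": 0.02,"x": -0.1,"y": 0.24,"z": -0.7,"hand": 0.8}
    - {"rx": 0,"ry": 0,"rz": 0.03,"x": -0.16,"y": 0.36,"z": -0.78,"hand": 0.8}
    - {"rx": 0,"ry": 0,"rz": 0.043,"x": -0.22,"y": 0.48,"z": -0.78,"hand": 0.8}
    - {"rx": 0,"ry": 0,"rz": 0.043,"x": -0.28,"y": 0.6,"z": -0.78,"hand": 0.8}
    - {"rx": 0,"ry": 0,"rz": 0.043,"x": -0.35,"y": 0.72,"z": -0.78,"hand": 0.8}
    - {"rx": 0,"ry": 0,"rz": 0.043,"x": -0.42,"y": 0.84,"z": -0.78,"hand": 0.8}
    - {"rx": 0,"ry": 0,"rz": 0.043,"x": -0.48,"y": 0.95,"z": -0.78,"hand": 0.8}
    - {"rx": 0,"ry": 0,"rz": 0.043,"x": -0.5,"y": 1,"z": -0.78,"hand": 0.8}
    - {"rx": 0,"ry": 0,"rz": 0.043,"x": -0.5,"y": 1,"z": -0.78,"hand": 0.8}

```text
t: 19.52
ee_pos: [0.6023, 0.2782, 0.4209]
orientation: [-3.141, -0.0, -3.108]
ft_force: [0.1, 0.0, 1.2]
gripper_width: 0.797
finger_force: 0.0
```

```bash
python3 - <<'E'
from h import *
s=arm.observe();print(s["t"],s["ee_pos"],s["orientation"],s["q"].round(2),tooldelta([.6033,.279,.302]))
f=arm.grab_frame("top")[:,:,::-1]
cv2.imwrite("pics/top7.png",f)
print(proj([[.472,-.15,.155],[.472,-.15,.02]]).round())
hsv=cv2.cvtColor(f,cv2.COLOR_BGR2HSV)
teal=((hsv[...,0]>80)&(hsv[...,0]<100)&(hsv[...,1]>60)).astype(int)
for y in range(160,260,8): print(y,''.join('#' if t else '.' for t in teal[y,290:410:3]))
E
```

```text
19.525 [0.60225229 0.27815254 0.42090633] [-3.14138999e+00 -3.32966665e-04 -3.10830846e+00] [ 0.39  0.11  1.15 -0.    1.89 -1.21] [-0.0027873   0.00209056  0.2972645 ]
[[351. 194.]
 [347. 220.]]
160 ###########.....##......................
168 #######....##########...................
176 ####...################.................
184 #...######################..#########...
192 .#######################################
200 ########################################
208 ########################################
216 ...#####################################
224 .....###################################
232 ...#####################################
240 ########################################
248 ########################################
256 ########################################
```

Bar is still hidden here; re-grip the knob.

Emit:
drive_tool:
  plan:
    - {"rx": 0,"ry": 0,"rz": 0,"x": -0.003,"y": 0.002,"z": 0.1,"hand": 0.8}
    - {"rx": 0,"ry": 0,"rz": 0,"x": -0.003,"y": 0.002,"z": 0.18,"hand": 0.8}
    - {"rx": 0,"ry": 0,"rz": 0,"x": -0.003,"y": 0.002,"z": 0.25,"hand": 0.8}
    - {"rx": 0,"ry": 0,"rz": 0,"x": -0.003,"y": 0.002,"z": 0.298,"hand": 0.8}
    - {"rx": 0,"ry": 0,"rz": 0,"x": -0.003,"y": 0.002,"z": 0.298,"hand": 0.1}
    - {"rx": 0,"ry": 0,"rz": 0,"x": -0.003,"y": 0.002,"z": 0.298,"hand": 0.1}
    - {"rx": 0,"ry": 0,"rz": 0,"x": -0.003,"y": 0.002,"z": 0.298,"hand": 0.1}
    - {"rx": 0,"ry": 0,"rz": 0,"x": -0.003,"y": 0.002,"z": 0.298,"hand": 0.1}
    - {"rx": 0,"ry": 0,"rz": 0,"x": -0.003,"y": 0.002,"z": 0.298,"hand": 0.1}
  newtons: 30

```text
t: 20.7
ee_pos: [0.6037, 0.2799, 0.3037]
orientation: [3.138, 0.003, -3.108]
ft_force: [0.5, 11.3, 3.3]
gripper_width: 0.287
finger_force: 30.7
```

Emit:
drive_tool:
  plan:
    - {"rx": 0,"ry": 0,"rz": 0,"x": 0.034,"y": 0,"z": -0.006,"hand": 0.1}
    - {"rx": 0,"ry": 0,"rz": 0,"x": 0.076,"y": 0,"z": -0.009,"hand": 0.1}
    - {"rx": 0,"ry": 0,"rz": 0,"x": 0.132,"y": 0,"z": -0.007,"hand": 0.1}
    - {"rx": 0,"ry": 0,"rz": 0,"x": 0.182,"y": 0,"z": 0.001,"hand": 0.1}
    - {"rx": 0,"ry": 0,"rz": 0,"x": 0.235,"y": 0,"z": 0.017,"hand": 0.1}
    - {"rx": 0,"ry": 0,"rz": 0,"x": 0.282,"y": 0,"z": 0.037,"hand": 0.1}
    - {"rx": 0,"ry": 0,"rz": 0,"x": 0.329,"y": 0,"z": 0.065,"hand": 0.1}
    - {"rx": 0,"ry": 0,"rz": 0,"x": 0.369,"y": 0,"z": 0.097,"hand": 0.1}
    - {"rx": 0,"ry": 0,"rz": 0,"x": 0.408,"y": 0,"z": 0.136,"hand": 0.1}
    - {"rx": 0,"ry": 0,"rz": 0,"x": 0.439,"y": 0,"z": 0.176,"hand": 0.1}
    - {"rx": 0,"ry": 0,"rz": 0,"x": 0.468,"y": 0,"z": 0.223,"hand": 0.1}
    - {"rx": 0,"ry": 0,"rz": 0,"x": 0.488,"y": 0,"z": 0.27,"hand": 0.1}
    - {"rx": 0,"ry": 0,"rz": 0,"x": 0.503,"y": 0,"z": 0.32,"hand": 0.1}
    - {"rx": 0,"ry": 0,"rz": 0,"x": 0.509,"y": 0,"z": 0.35,"hand": 0.1}
    - {"rx": 0,"ry": 0,"rz": 0,"x": 0.511,"y": 0,"z": 0.37,"hand": 0.1}
    - {"rx": 0,"ry": 0,"rz": 0,"x": 0.511,"y": 0,"z": 0.37,"hand": 0.1}

```text
t: 22.7
ee_pos: [0.3991, 0.2694, 0.1534]
orientation: [-3.136, -0.001, -3.11]
ft_force: [-4.6, -24.0, -1.3]
gripper_width: 0.291
finger_force: 32.9
```

Emit:
drive_tool:
  plan:
    - {"rx": 0,"ry": 0,"rz": 0,"x": 0.002,"y": 0,"z": 0.015,"hand": 0.1}
    - {"rx": 0,"ry": 0,"rz": 0,"x": 0.002,"y": 0,"z": 0.025,"hand": 0.1}
    - {"rx": 0,"ry": 0,"rz": 0,"x": 0.002,"y": 0,"z": 0.025,"hand": 0.1}

```text
t: 23.08
ee_pos: [0.3985, 0.2694, 0.1437]
orientation: [-3.136, -0.001, -3.11]
ft_force: [-3.3, -23.8, -2.0]
gripper_width: 0.289
finger_force: 32.9
```

Emit:
drive_tool:
  plan:
    - {"rx": 0,"ry": 0,"rz": 0,"x": 0,"y": -0.012,"z": 0.008,"hand": 0.1}
    - {"rx": 0,"ry": 0,"rz": 0,"x": 0,"y": -0.012,"z": 0.014,"hand": 0.1}
    - {"rx": 0,"ry": 0,"rz": 0,"x": 0,"y": -0.012,"z": 0.014,"hand": 0.1}

```text
t: 23.45
ee_pos: [0.3986, 0.2689, 0.141]
orientation: [3.136, 0.002, -3.108]
ft_force: [-13.7, 12.8, 15.4]
gripper_width: 0.293
finger_force: 33.9
```

Emit:
drive_tool:
  plan:
    - {"rx": 0,"ry": 0,"rz": 0,"x": 0,"y": 0,"z": 0.005,"hand": 0.1}
    - {"rx": 0,"ry": 0,"rz": 0,"x": 0,"y": 0,"z": 0.005,"hand": 0.1}

```text
t: 23.7
ee_pos: [0.399, 0.269, 0.1404]
orientation: [3.136, 0.003, -3.109]
ft_force: [-17.4, 8.7, 28.2]
gripper_width: 0.29
finger_force: 35.2
```

Emit:
drive_tool:
  plan:
    - {"rx": 0,"ry": 0,"rz": 0,"x": 0,"y": 0,"z": -0.008,"hand": 0.5}
    - {"rx": 0,"ry": 0,"rz": 0,"x": 0,"y": 0,"z": -0.008,"hand": 0.8}
    - {"rx": 0,"ry": 0,"rz": 0,"x": 0,"y": 0,"z": -0.008,"hand": 0.8}
    - {"rx": 0,"ry": 0,"rz": 0,"x": 0,"y": 0,"z": -0.1,"hand": 0.8}
    - {"rx": 0,"ry": 0,"rz": 0,"x": 0,"y": 0,"z": -0.22,"hand": 0.8}
    - {"rx": 0,"ry": 0,"rz": 0,"x": 0,"y": 0,"z": -0.36,"hand": 0.8}
    - {"rx": 0,"ry": 0,"rz": 0,"x": 0,"y": 0,"z": -0.5,"hand": 0.8}
    - {"rx": 0,"ry": 0,"rz": 0,"x": 0,"y": -0.1,"z": -0.64,"hand": 0.8}
    - {"rx": 0,"ry": 0,"rz": 0,"x": -0.02,"y": -0.22,"z": -0.75,"hand": 0.8}
    - {"rx": 0,"ry": 0,"rz": 0,"x": -0.04,"y": -0.35,"z": -0.75,"hand": 0.8}
    - {"rx": 0,"ry": 0,"rz": 0,"x": -0.06,"y": -0.5,"z": -0.75,"hand": 0.8}
    - {"rx": 0,"ry": 0,"rz": 0,"x": -0.08,"y": -0.65,"z": -0.75,"hand": 0.8}
    - {"rx": 0,"ry": 0,"rz": 0,"x": -0.06,"y": -0.8,"z": -0.75,"hand": 0.8}
    - {"rx": 0,"ry": 0,"rz": 0,"x": -0.04,"y": -0.95,"z": -0.75,"hand": 0.8}
    - {"rx": 0,"ry": 0,"rz": 0,"x": -0.02,"y": -1,"z": -0.75,"hand": 0.8}

```text
t: 25.58
ee_pos: [0.4188, -0.1355, 0.4354]
orientation: [3.142, -0.001, -3.113]
ft_force: [-0.9, 0.6, -0.4]
gripper_width: 0.801
finger_force: 0.0
```

Emit:
drive_tool:
  plan:
    - {"rx": 0,"ry": 0,"rz": 0,"x": 0,"y": -0.15,"z": 0,"hand": 0.8}
    - {"rx": 0,"ry": 0,"rz": 0,"x": 0.02,"y": -0.3,"z": 0,"hand": 0.8}
    - {"rx": 0,"ry": 0,"rz": 0,"x": 0.08,"y": -0.45,"z": 0,"hand": 0.8}
    - {"rx": 0,"ry": 0,"rz": 0,"x": 0.16,"y": -0.6,"z": 0,"hand": 0.8}
    - {"rx": 0,"ry": 0,"rz": 0,"x": 0.26,"y": -0.72,"z": 0,"hand": 0.8}
    - {"rx": 0,"ry": 0,"rz": 0,"x": 0.38,"y": -0.82,"z": 0,"hand": 0.8}
    - {"rx": 0,"ry": 0,"rz": 0,"x": 0.5,"y": -0.92,"z": 0,"hand": 0.8}
    - {"rx": 0,"ry": 0,"rz": 0,"x": 0.64,"y": -1,"z": 0,"hand": 0.8}
    - {"rx": 0,"ry": 0,"rz": 0,"x": 0.78,"y": -1,"z": 0,"hand": 0.8}
    - {"rx": 0,"ry": 0,"rz": 0,"x": 0.85,"y": -1,"z": 0,"hand": 0.8}
    - {"rx": 0,"ry": 0,"rz": 0,"x": 0.85,"y": -1,"z": 0,"hand": 0.8}
    - {"rx": 0,"ry": 0,"rz": 0,"x": 0.85,"y": -1,"z": 0,"hand": 0.8}

```text
t: 27.08
ee_pos: [0.1176, -0.5391, 0.4358]
orientation: [-3.141, -0.005, 3.138]
ft_force: [-0.1, -0.1, 0.1]
gripper_width: 0.799
finger_force: 0.0
```

```bash
python3 - <<'E'
from h import *
s=arm.observe();print(s["t"],s["ee_pos"],s["q"].round(2))
f=arm.grab_frame("top")[:,:,::-1]
cv2.imwrite("pics/top8.png",f)
hsv=cv2.cvtColor(f,cv2.COLOR_BGR2HSV)
teal=((hsv[...,0]>80)&(hsv[...,0]<100)&(hsv[...,1]>60)).astype(int)
for y in range(160,260,8): print(y,''.join('#' if t else '.' for t in teal[y,200:440:4]))
E
```

```text
27.075 [ 0.1175582  -0.5391266   0.43577969] [-1.4  -0.13  1.36 -0.01  1.91 -2.97]
160 ....................################........................
168 ...................###################.....................#
176 ..................######################...............#####
184 ..................#######################..........###...###
192 ...................#######################.....#########...#
200 ....................######################################..
208 .....................######################################.
216 .......................#####################################
224 ........................####################################
232 .........................###################################
240 .........................###################################
248 ..........................##################################
256 ..........................###############################...
```

Emit:
drive_tool:
  plan:
    - {"rx": 0,"ry": 0,"rz": 0,"x": -0.14,"y": 0,"z": 0,"hand": 0.8}
    - {"rx": 0,"ry": 0,"rz": 0,"x": -0.28,"y": 0.06,"z": 0,"hand": 0.8}
    - {"rx": 0,"ry": 0,"rz": 0,"x": -0.4,"y": 0.14,"z": 0,"hand": 0.8}
    - {"rx": 0,"ry": 0,"rz": 0,"x": -0.52,"y": 0.22,"z": 0,"hand": 0.8}
    - {"rx": 0,"ry": 0,"rz": 0,"x": -0.62,"y": 0.32,"z": 0,"hand": 0.8}
    - {"rx": 0,"ry": 0,"rz": 0,"x": -0.7,"y": 0.44,"z": 0,"hand": 0.8}
    - {"rx": 0,"ry": 0,"rz": 0,"x": -0.75,"y": 0.58,"z": 0,"hand": 0.8}
    - {"rx": 0,"ry": 0,"rz": 0,"x": -0.75,"y": 0.72,"z": 0,"hand": 0.8}
    - {"rx": 0,"ry": 0,"rz": 0,"x": -0.75,"y": 0.87,"z": 0,"hand": 0.8}
    - {"rx": 0,"ry": 0,"rz": 0,"x": -0.75,"y": 1,"z": 0,"hand": 0.8}

```text
t: 28.38
ee_pos: [0.4188, -0.1382, 0.4341]
orientation: [-3.141, -0.004, 3.138]
ft_force: [1.0, 0.4, 0.4]
gripper_width: 0.798
finger_force: 0.0
```

Emit:
drive_tool:
  plan:
    - {"rx": 0,"ry": 0,"rz": 0,"x": 0,"y": 0.15,"z": 0,"hand": 0.8}
    - {"rx": 0,"ry": 0,"rz": 0,"x": 0,"y": 0.3,"z": 0,"hand": 0.8}
    - {"rx": 0,"ry": 0,"rz": 0,"x": 0,"y": 0.45,"z": 0,"hand": 0.8}
    - {"rx": 0,"ry": 0,"rz": 0,"x": 0,"y": 0.6,"z": 0,"hand": 0.8}
    - {"rx": 0,"ry": 0,"rz": 0,"x": 0,"y": 0.75,"z": 0,"hand": 0.8}
    - {"rx": 0,"ry": 0,"rz": 0,"x": 0.02,"y": 0.9,"z": 0.05,"hand": 0.8}
    - {"rx": 0,"ry": 0,"rz": 0,"x": 0.05,"y": 1,"z": 0.2,"hand": 0.8}
    - {"rx": 0,"ry": 0,"rz": 0,"x": 0.05,"y": 1,"z": 0.35,"hand": 0.8}
    - {"rx": 0,"ry": 0,"rz": 0,"x": 0.05,"y": 1,"z": 0.45,"hand": 0.8}
    - {"rx": 0,"ry": 0,"rz": 0,"x": 0.05,"y": 1,"z": 0.45,"hand": 0.8}

```text
t: 29.62
ee_pos: [0.3988, 0.2593, 0.2509]
orientation: [-3.138, -0.009, 3.138]
ft_force: [0.2, -0.3, 2.0]
gripper_width: 0.802
finger_force: 0.0
```

```bash
python3 - <<'E'
from h import *
s=arm.observe();print(s["t"],s["ee_pos"],s["q"].round(2))
f=arm.grab_frame("top")[:,:,::-1]
cv2.imwrite("pics/top9.png",f)
k=lambda im,a,b,c,d,s:cv2.resize(im[a:b,c:d],None,fx=s,fy=s,interpolation=cv2.INTER_CUBIC)
A=k(f,165,245,325,405,6);B=k(cv2.imread("pics/top8.png"),190,280,160,285,2.5)
out=np.zeros((480,800,3),np.uint8);out[:,:480]=A;out[:B.shape[0],485:485+B.shape[1]]=B
cv2.imwrite("pics/mix9.png",out)
E
```

```text
29.625 [0.39878491 0.25927691 0.25086543] [ 0.52 -0.33  1.82  0.    1.66 -1.05]
```

View pics/mix9.png

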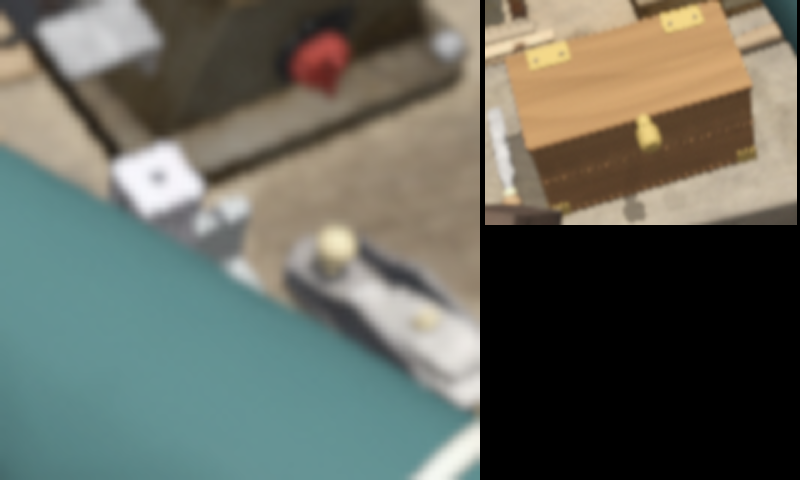

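The lid is shut and the bar stands upright by the fence, top face corners near (112,162), (165,143), (205,185), (150,218). I'll check its pose numerically.

```bash
python3 - <<'E'
from h import *
f=cv2.imread("pics/top9.png");g=cv2.resize(f[180:205,338:365],None,fx=8,fy=8,interpolation=cv2.INTER_CUBIC)
m=(g.min(2)>165).astype(np.uint8);cs,_=cv2.findContours(m,0,2);c=max(cs,key=cv2.contourArea)
P=np.array([onz((p[0,0]/8+338-.44,p[0,1]/8+180-.44),.155)[:2] for p in c],np.float32)
r=cv2.minAreaRect(P);print(r, "yaw deg mod 90",r[2]%90,"plate",np.rad2deg(.167))
x=np.array([np.cos(.167),np.sin(.167)]);F=np.array([.490,-.1495]);d=np.array(r[0])-F
print("rel fence x',y'",d@x,d@[-x[1],x[0]])
E
```

```text
((0.4707552492618561, -0.14915715157985687), (0.04159308597445488, 0.040928713977336884), 8.307804107666016) yaw deg mod 90 8.307804107666016 plate 9.568395178684748
rel fence x',y' -0.018920025496254572 0.0035370342426335293
```

```bash
python3 -c "
from bench import arm
print(arm.sign_off())"
```

```text
the job is handed in; nothing more can be done
None
```

I handed the job in at about 30 s with every step carried out, but the hand-in gave no verdict: the square bar stands released against the fence (turned about 1°, within measuring error), the lid was pressed shut, and the round bar, plane and chisel were left alone.

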